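Slide the inspection camera to its marked stop

ROBOT

A 7-joint arm with a two-finger parallel gripper is mounted at the origin on the work surface. World frame = base frame: x ahead of the robot, y to its left, z up, the work surface at z = 0. Lengths are in mm, angles in rad, forces in N, time in s.
With the tool pointing down it reaches from about 425 to 1025 mm from the base axis. Payload 3.6 kg.
Tool frame: the origin (TCP) lies at the very end of the fingers, on their centre line; the grasp point (between the pads) lies 19 mm behind it; y points along the fingers, x is the direction in which the jaws open and shut, and the axes are right-handed (so a half turn about y gives the same grasp; the last joint's range is limited). The gripper opens to 85 mm and grips with 20 to 120 N. Pads are 22 mm wide; open, the fingers measure 114 mm over their backs; the gripper's body (76 mm by 85 mm) begins 54 mm behind the grasp point. The pads swing forward as they close: fully open they stand 13 mm farther back than shut.
Start: joints at [-1.25, 0.591, 0.048, 1.609, -0.033, 0.943, -0.034], TCP at [291.512, 663.815, 231.302] pointing down, gripper open.
Joint ranges: [-2.69, 2.69], [-0.47, 2.24], [-1.27, 1.36], [0.19, 2.51], [-1.53, 4.68], [0.08, 2.07], [-3.09, 3.09]. Speed limits (rad/s): [2.57, 2.57, 3.14, 3.14, 3.14, 3.14, 3.14].

INTERFACE

Orientations are given as a unit quaternion [w, x, y, z].
In Python, from station import bot gives the robot as it stands. The module is installed in compiled form; this text tells all that it offers.
- The arm moves only by the shell command python3 -m creep 'ROWS' [OPENING] [FORCE]. ROWS is text: rows parted by semicolons, each of 6 numbers parted by spaces: the shift along the tool's x, y, z in m, then the turn, a rotation vector about the tool's x, y, z in rad. In form: x y z rx ry rz; .... A call has 1 to 20 rows; each row is the pose to reach, as a shift and turn from the pose commanded when the call began, along the tool's axes at that moment; what a row does not reach only later rows make up. A row lasts 1/12 s, in which the tool goes at most 41.7 mm and 7.16 degrees, less where a joint would pass 70% of its speed; a pose out of reach is approached as far as the arm can. A call with a gripper value outside its range is refused whole. OPENING is the finger opening in m, from 0 to 0.0854, set as the call begins (- or left out, the last holds). The fingers move at their own pace and stop on an object; FORCE is the grip in N (left out, the last holds). Time passes only in rows, so rows that repeat a pose let the fingers close. It gives the time, the measured TCP pose, the force and the opening at its end, in the units of the state.
- bot.get_obs(): the state, without advancing time (a new reading comes with each control period).
- bot.camera(name): name is "scene" or "side" or "wrist"; returns a dict with "color" (420x560x3 uint8, red, green, blue), "z_map" (420x560 float32, mm along the optical axis (not along the pixel's ray), 0 where there is no reading), "fx", "fy", "cx", "cy" (pixels), "distortion" ([k1, k2, p1, p2, k3] as OpenCV has them; the pictures are not rectified), "R" (3x3) and "t" (3): a world point X has camera coordinates R X + t. Camera axes: x right, y down, z forward; pixel columns grow to the right and rows downward; lengths in mm; the calibration is good to about 2 mm. A picture is of the moment at which its call begins.
- bot.close_job(): hands the job in, once; it reports no verdict.
The state is a dict: "time": time; "joint_positions": joint angles; "joint_velocities": joint speeds; "joint_torque": joint torques, N m; "position": TCP position; "ee_rot": TCP orientation; "ft_force": force on the tool from outside, world axes, zero at the start; "torque": the same for the moment, N m; "gripper_width": finger opening in mm.
Only numpy, scipy, OpenCV 4.12 (cv2) and the standard library are available. Lean on these libraries where they do the work, as an engineer would, in place of code of your own. Each camera call takes 0.05 s, during which the arm holds its last target. There are 200 camera calls.

TASK

Bring the inspection camera to the orange stop on its rail: with closed fingertips press down the white pad in the middle of the camera carriage to free its brake, keep it down while you push the carriage along the rail until it meets the orange stop, then let the pad spring up so that the brake holds it there, and draw back. A thumb's pressure is enough: do not squeeze or force it, and do not drag the carriage against its brake. Lift nothing, and leave the two flasks, the bottle and the slide box where they are.

Things in the scene. Friction and masses are not known exactly. Their poses are not given: they have to be found in the camera images.
- rig: Fixed rig: grey base plate 270 x 460 mm with an aluminium rail (40 mm wide, 420 mm long, top 48 mm above the bench) on the robot's side and a white light panel (top 14 mm above the bench, centred 140 mm beyond the rail). Origin: on the bench under the middle of the rail; y runs along the rail, x points from the rail over the panel, z up. Turned up to 0.3 rad either way.
- carriage: Dark camera carriage, slides only along the rail. Plate 70 mm across, 90 mm along, 12 mm thick; origin: centre of its underside, 50 mm above the bench; axes as the rig's. An arm along +x carries a white camera, 42 mm square, 150 mm from the rail, top 128 mm above the bench. Pad up: a friction brake holds it (slips at 8 N or so). Pad 2 mm down or more: slides with 1 to 2 N. 0.4 to 0.9 kg.
- pad_top (a point): Centre of the top face of the white brake pad, directly above the carriage's origin, 72 mm above the bench when up. The pad is 40 mm across the rail, 56 mm along it, stands 10 mm proud of the plate and moves straight down. At each of its two ends along the rail is a rib 4 mm high, 6 mm wide; between the ribs 44 mm are clear for the fingertips.
- pad (a joint): How far the brake pad is pressed down, m: 0 up (brake on), 0.008 fully down. Springs back by itself; about 12 N to start, 14 N fully down. 4 to 6 mm is a good depth to hold while sliding.
- stop_orange: The marked stop: bright orange block clamped over the rail, near either end, 60 mm across the rail, 20 mm along it, top 70 mm above the bench, with a black clamp screw 10 mm higher. Origin: centre of its underside, on the rail's centre line, 48 mm above the bench. When the carriage meets it, the two origins are 55 mm apart along the rail; the carriage cannot go farther.
- stop_black: The other stop, the same block in black with a steel clamp screw, near the other end of the rail. Not the one wanted.
- flask_a: Loose clear culture flask with a blue cap lying on the light panel, 87 mm long, 43 mm wide, 25 mm high, cap away from the rail. Origin: centre of the underside of its 52 mm body, 14 mm above the bench. The camera passes above it. Leave alone.
- flask_b: A second flask like flask_a, at the other end of the light panel. Leave alone.
- media_bottle: Loose bottle with a blue cap, 58 mm in diameter, 110 mm tall, standing on the bench beyond one end of the rig. Origin: centre of its underside. Leave alone.
- slide_box: Loose green box for slides, 82 x 102 x 35 mm, on the bench beyond the other end of the rig. Origin: centre of its underside. Leave alone.

How it is judged:
By the outcome, as a careful person would: the job done as asked, in the order asked, and still so for the second after the job is handed in, with the robot touching nothing.
It also fails if it takes over 38 s, if anything falls off the work surface, if the arm or the gripper's body presses on something with over 40 N, if the wrist force passes 120 N, or if a joint passes its speed limit or range.

## Working session

There is one attempt and no reset: what is moved stays moved. The work goes in short steps, Python scripts to look and compute and a shell command to move; the robot and the scene stay as the last step left them, time stands still between calls to the robot, and variables do not carry over. Pictures are saved under pics/ and viewed, about 8 in all and at most 12, crops included, and the job is handed in when it is done.

```bash
mkdir -p pics
cat > h.py <<'E'
import numpy as np, cv2
from station import bot
def snap(n,f):
    c=bot.camera(n); np.savez('pics/'+f+'.npz',**{k:np.array(v) for k,v in c.items()})
    cv2.imwrite('pics/'+f+'.png',c['color'][:,:,::-1]); return c
def load(f): return dict(np.load('pics/'+f+'.npz'))
def ray(c,u,v):
    K=np.array([[c['fx'],0,c['cx']],[0,c['fy'],c['cy']],[0,0,1]],float)
    p=cv2.undistortPoints(np.array([[[u,v]]],float),K,np.array(c['distortion'],float))[0,0]
    R=np.array(c['R']);t=np.array(c['t']); return -R.T@t, R.T@np.array([p[0],p[1],1]),
def at_z(c,u,v,z):
    o,d=ray(c,u,v); return o+d*(z-o[2])/d[2]
def at_depth(c,u,v):
    o,d=ray(c,u,v); return o+d*np.median(c['z_map'][v-1:v+2,u-1:u+2])
E
python3 - <<'E'
from h import *
for n in('scene','side'): snap(n,n+'0')
o=bot.get_obs(); print({k:np.round(v,3) for k,v in o.items()})
a=cv2.imread('pics/scene0.png');cv2.imwrite('pics/s0.png',cv2.resize(a,(784,588),interpolation=cv2.INTER_CUBIC))
E
```

```text
{'time': np.float64(0.1), 'joint_positions': array([-1.251,  0.592,  0.048,  1.61 , -0.033,  0.943, -0.034]), 'joint_velocities': array([ 0.   , -0.002,  0.001, -0.003, -0.001,  0.002, -0.001]), 'joint_torque': array([ 4.0000e-03, -5.5000e+01,  1.5530e+00, -1.9883e+01,  1.0000e-02,
        4.0000e-03,  0.0000e+00]), 'position': array([291.209, 663.146, 230.26 ]), 'ee_rot': array([-0.592,  0.592,  0.386, -0.387]), 'ft_force': array([ 0.347, -0.212, -0.168]), 'torque': array([0.026, 0.006, 0.036]), 'gripper_width': np.float64(85.752)}
```

View pics/s0.png

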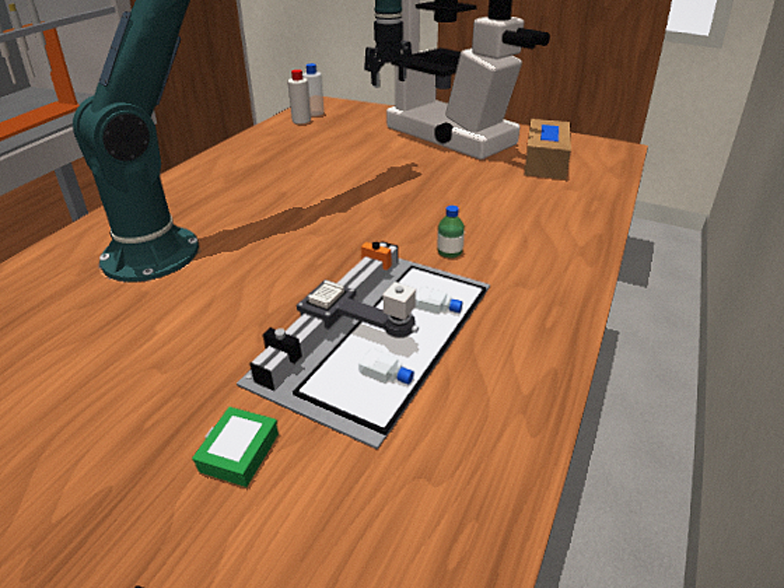

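View pics/side0.png

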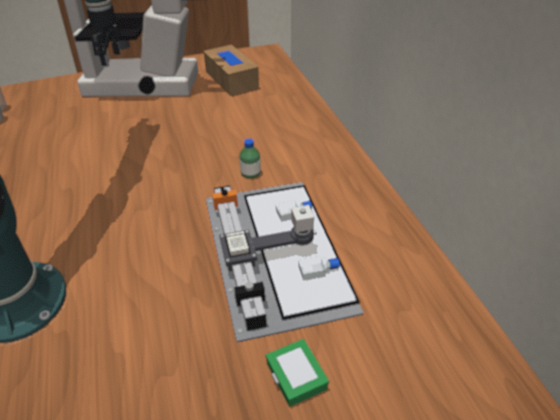

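The scene view (784 wide) shows the pad at about (326,293), the orange stop at (379,252) on the +y side, and the black stop at (282,342). The side view has the pad at (238,243) and the orange stop at (226,197). I'll enlarge both next.

Run:
```python
from h import *
a=cv2.imread('pics/scene0.png')[165:285,165:305];b=cv2.imread('pics/side0.png')[175:335,195:315]
A=cv2.resize(a,None,fx=3.4,fy=3.4,interpolation=cv2.INTER_CUBIC);B=cv2.resize(b,None,fx=2.6,fy=2.6,interpolation=cv2.INTER_CUBIC)
H=max(len(A),len(B));im=np.zeros((H,A.shape[1]+B.shape[1],3),np.uint8);im[:len(A),:A.shape[1]]=A;im[:len(B),A.shape[1]:]=B
print(A.shape,B.shape);cv2.imwrite('pics/crop.png',im)
from scipy.spatial.transform import Rotation as Ro
q=bot.get_obs()['ee_rot'];print(Ro.from_quat(np.r_[q[1:],q[0]]).as_matrix().round(3))
```

```text
(408, 476, 3) (416, 312, 3)
[[ 0.402 -0.001 -0.916]
 [ 0.916 -0.002  0.402]
 [-0.002 -1.    -0.   ]]
```

View pics/crop.png

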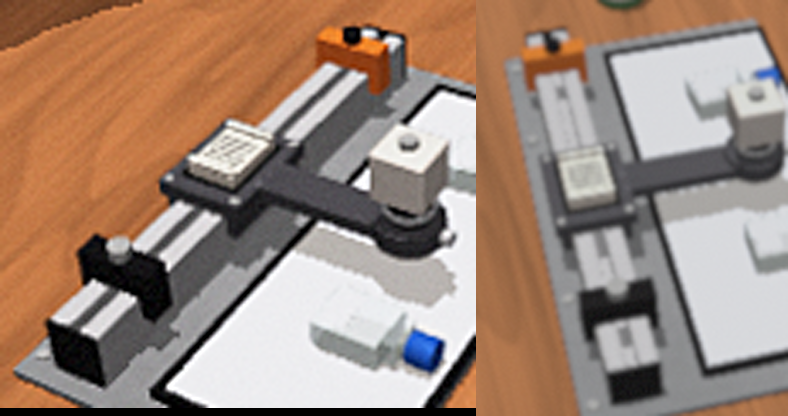

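The crop shows pad centre at scene (233.2,209.7) and side (236.9,243.1). The orange stop's screw top is at scene (268.2,174) and side (224.2,191). The black stop's screw is at scene (200.3,236.5) and side (249.6,285).

Run:
```python
from h import *
s=load('scene0');d=load('side0')
P={}
for n,a,b,z in(('pad',(233.2,209.7),(236.9,243.1),72),('orange',(268.2,174),(224.2,191),80),('black',(200.3,236.5),(249.6,285),80)):
    x,y=at_z(s,*a,z),at_z(d,*b,z);P[n]=(x+y)/2
    o1,d1=ray(s,*a);o2,d2=ray(d,*b);k=np.linalg.lstsq(np.c_[d1,-d2],o2-o1,rcond=None)[0]
    print(n,x.round(1),y.round(1),'tri',((o1+k[0]*d1+o2+k[1]*d2)/2).round(1),'depth',at_depth(s,*np.round(a).astype(int)).round(1))
v=P['orange']-P['black'];print(np.hypot(*v[:2]),'yaw',np.arctan2(-v[0],v[1]),'pad-orange',np.hypot(*(P['orange']-P['pad'])[:2]))
```

```text
pad [508.8 -40.7  72. ] [505.5 -41.2  72. ] tri [506.2 -37.2  68.4] depth [508.4 -41.1  71.2]
orange [516.6 137.4  80. ] [516.5 138.3  80. ] tri [516.5 137.9  80. ] depth [515.2 138.9  78.9]
black [ 500.2 -169.5   80. ] [ 500.8 -172.8   80. ] tri [ 500.9 -171.5   80.3] depth [ 497.7 -167.4   78.9]
309.4672581154433 yaw -0.05201672339795492 pad-orange 179.10076447018517
```

```bash
python3 -m creep '-0.559 0.081 -0.481 0 -0.362 0;-0.559 0.081 -0.481 0 -0.362 0;-0.559 0.081 -0.481 0 -0.362 0;-0.559 0.081 -0.481 0 -0.362 0;-0.559 0.081 -0.481 0 -0.362 0;-0.559 0.081 -0.481 0 -0.362 0;-0.559 0.081 -0.481 0 -0.362 0;-0.559 0.081 -0.481 0 -0.362 0;-0.559 0.081 -0.481 0 -0.362 0;-0.559 0.081 -0.481 0 -0.362 0;-0.559 0.081 -0.481 0 -0.362 0;-0.559 0.081 -0.481 0 -0.362 0;-0.559 0.081 -0.481 0 -0.362 0;-0.559 0.081 -0.481 0 -0.362 0;-0.559 0.081 -0.481 0 -0.362 0;-0.559 0.081 -0.481 0 -0.362 0;-0.559 0.081 -0.481 0 -0.362 0;-0.559 0.081 -0.481 0 -0.362 0;-0.559 0.081 -0.481 0 -0.362 0;-0.559 0.081 -0.481 0 -0.362 0' 0 20
```

```text
time: 1.77
position: [507.2, -44.2, 149.9]
ee_rot: [-0.514, 0.514, 0.485, -0.486]
ft_force: [0.5, 0.9, -1.0]
gripper_width: -0.2
```

Run:
```python
from h import *
c=snap('wrist','w1');snap('side','side1')
o=bot.get_obs();print(o['position'],o['ft_force'],o['joint_positions'].round(2) if hasattr(o['joint_positions'],'round') else o['joint_positions'])
from scipy.spatial.transform import Rotation as Ro
q=o['ee_rot'];print(Ro.from_quat(np.r_[q[1:],q[0]]).as_matrix().round(3))
a=c['color'][:,:,::-1];cv2.imwrite('pics/w1b.png',cv2.resize(a,(784,588),interpolation=cv2.INTER_CUBIC))
```

```text
[506.70943681 -40.6010534  150.08253775] [-0.36361821  0.52262545  0.09410217] [ 0.01  0.44 -0.02  2.16  0.02  0.54  1.49]
[[ 0.051 -0.001 -0.999]
 [ 0.999  0.001  0.051]
 [ 0.001 -1.     0.001]]
```

View pics/w1b.png

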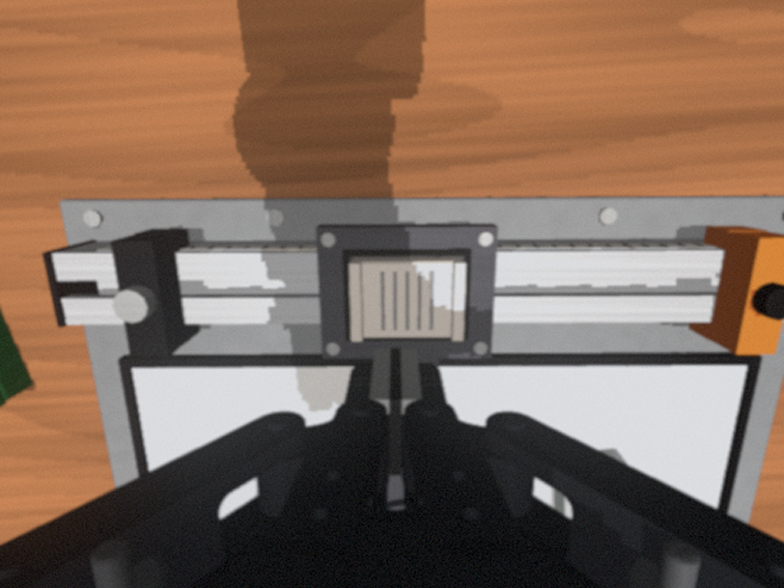

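The wrist view (784 wide) shows the pad from (349,258) to (467,341), with its centre at (407.5,299.5). The closed fingertips are at about (395,350), the rail runs level in the picture and the orange stop's near face is at x ≈ 712–735.

Run:
```python
from h import *
c=load('w1')
f=lambda u,v,z:at_z(c,u/1.4,v/1.4,z).round(1)
print('ctr',f(407.5,299.5,72),'depth',at_depth(c,290,214).round(1))
for p in((349,258),(467,258),(467,341),(349,341)):print(f(*p,75))
print('plate',f(318,226,62),f(495,226,62),f(495,357,62),f(318,357,62))
print('orange near-top edge',f(735,234,70),f(735,352,70),'screw',f(772,300,80),'blk',f(132,304,80))
```

```text
ctr [504.8 -37.9  72. ] depth [505.1 -38.6  71.2]
[482.  -64.4  75. ]
[485.1  -9.   75. ]
[526.9  -9.6  75. ]
[523.7 -67.9  75. ]
plate [467.8 -79.7  62. ] [472.7   6.8  62. ] [542.1   6.9  62. ] [536.9 -86.7  62. ]
orange near-top edge [481.7 118.4  70. ] [542.4 126.7  70. ] screw [512.2 132.7  80. ] blk [ 497.4 -168.    80. ]
```

```bash
python3 -m creep '0.002 0.025 0.001 0 0 0;0.002 0.050 0.001 0 0 0;0.002 0.065 0.001 0 0 0;0.002 0.070 0.001 0 0 0;0.002 0.070 0.001 0 0 0;0.002 0.070 0.001 0 0 0'
python3 - <<'E'
from h import *
c=snap('side','side2');w=snap('wrist','w2')
a=c['color'][175:335,195:315,::-1];b=w['color'][150:290,180:380,::-1]
A=cv2.resize(a,None,fx=2.6,fy=2.6,interpolation=cv2.INTER_CUBIC);B=cv2.resize(b,(480,336));im=np.zeros((416,792,3),np.uint8);im[:,:312]=A;im[:336,312:]=B
cv2.imwrite('pics/c2.png',im);o=bot.get_obs();print(o['position'],o['ft_force'])
E
```

```text
time: 2.37
position: [506.4, -38.1, 80.7]
ee_rot: [0.512, -0.512, -0.488, 0.487]
ft_force: [0.5, -0.0, -0.1]
gripper_width: 0.1
[507.05858785 -38.70617229  81.34471835] [ 0.46583565 -0.63462019  0.27473922]
```

View pics/c2.png

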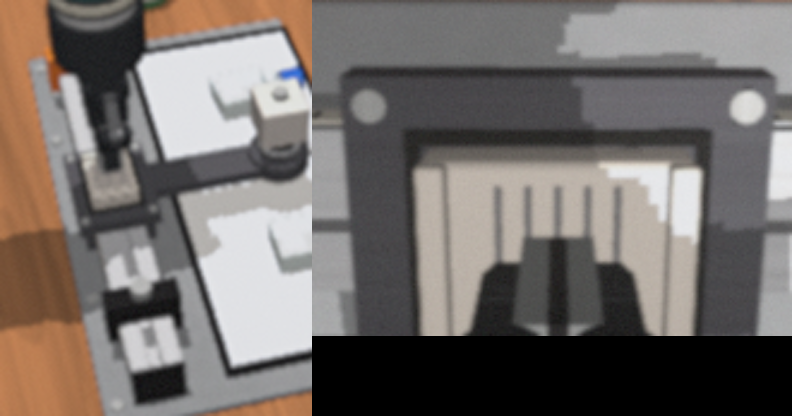

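The tips are centred between the ribs: tips at x 558, pad spanning 415–702. Next I press down slowly.

```bash
python3 -m creep '0 0.004 0 0 0 0;0 0.007 0 0 0 0;0 0.009 0 0 0 0;0 0.010 0 0 0 0;0 0.011 0 0 0 0;0 0.011 0 0 0 0;0 0.011 0 0 0 0'
```

```text
time: 3.05
position: [506.7, -39.4, 70.5]
ee_rot: [-0.513, 0.513, 0.487, -0.487]
ft_force: [-2.4, 0.6, 11.9]
gripper_width: -0.3
```

```bash
python3 -m creep '0 0.001 0 0 0 0;0 0.002 0 0 0 0;0 0.003 0 0 0 0;0 0.0035 0 0 0 0;0 0.0035 0 0 0 0;0 0.0035 0 0 0 0'; python3 -c "
from station import bot
o=bot.get_obs();print(o['position'],o['ft_force'])"
```

```text
time: 3.55
position: [506.7, -39.4, 67.1]
ee_rot: [-0.513, 0.513, 0.487, -0.487]
ft_force: [-1.5, 0.3, 13.4]
gripper_width: -0.2
[506.72503325 -39.38825911  67.12614794] [-1.47169808  0.28557856 13.38257408]
```

```bash
python3 -m creep '0.001 0 0 0 0 0;0.003 0 0 0 0 0;0.006 0 0 0 0 0;0.010 0 0 0 0 0;0.014 0 0 0 0 0;0.018 0 0 0 0 0;0.022 0 0 0 0 0;0.026 0 0 0 0 0;0.030 0 0 0 0 0;0.034 0 0 0 0 0;0.038 0 0 0 0 0;0.042 0 0 0 0 0;0.046 0 0 0 0 0;0.050 0 0 0 0 0;0.054 0 0 0 0 0;0.057 0 0 0 0 0;0.059 0 0 0 0 0;0.060 0 0 0 0 0;0.060 0 0 0 0 0'
```

```text
time: 5.13
position: [509.9, 20.5, 67.2]
ee_rot: [-0.513, 0.513, 0.487, -0.487]
ft_force: [-2.6, -0.7, 12.3]
gripper_width: -0.1
```

```bash
python3 -m creep '0.001 0 0 0 0 0;0.003 0 0 0 0 0;0.006 0 0 0 0 0;0.010 0 0 0 0 0;0.014 0 0 0 0 0;0.018 0 0 0 0 0;0.022 0 0 0 0 0;0.026 0 0 0 0 0;0.030 0 0 0 0 0;0.034 0 0 0 0 0;0.037 0 0 0 0 0;0.039 0 0 0 0 0;0.041 0 0 0 0 0;0.042 0 0 0 0 0;0.042 0 0 0 0 0'
python3 - <<'E'
from h import *
w=snap('wrist','w3');cv2.imwrite('pics/w3b.png',cv2.resize(w['color'][120:330,200:540,::-1],(790,488),interpolation=cv2.INTER_CUBIC))
o=bot.get_obs();print(o['position'],o['ft_force'])
E
```

```text
time: 6.38
position: [512.1, 62.5, 67.2]
ee_rot: [-0.513, 0.513, 0.487, -0.486]
ft_force: [-2.3, -0.2, 13.9]
gripper_width: -0.1
[512.08265159  62.47725668  67.21433358] [-2.14367451  0.29340409 12.46380757]
```

View pics/w3b.png

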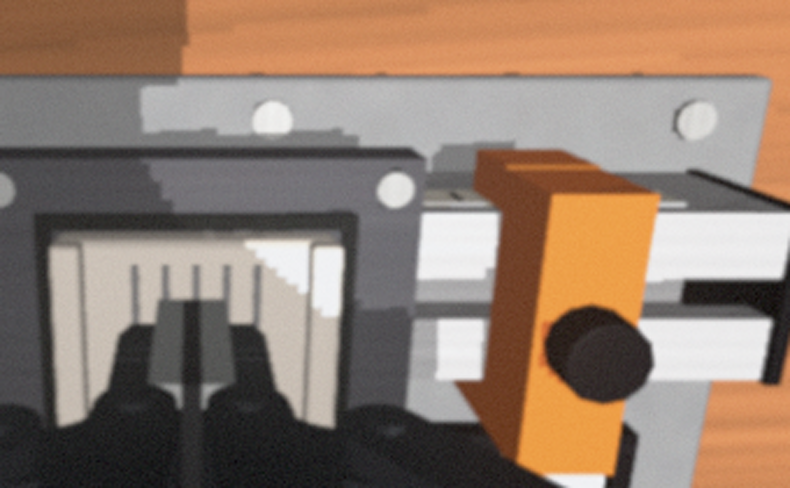

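The pad and carriage travel with the tips. Carriage edge (415,300) and stop face (~527 at the same height) at about 5.2 px/mm leave a gap of about 21 mm.

```bash
python3 -m creep '0.001 0 0 0 0 0;0.003 0 0 0 0 0;0.006 0 0 0 0 0;0.008 0 0 0 0 0;0.010 0 0 0 0 0;0.011 0 0 0 0 0;0.012 0 0 0 0 0;0.013 0 0 0 0 0;0.014 0 0 0 0 0;0.015 0 0 0 0 0;0.016 0 0 0 0 0'; python3 -m creep '0.001 0 0 0 0 0;0.002 0 0 0 0 0'; python3 -m creep '0.001 0 0 0 0 0;0.002 0 0 0 0 0'
```

```text
time: 7.35
position: [512.9, 77.9, 67.2]
ee_rot: [-0.513, 0.513, 0.487, -0.486]
ft_force: [-2.6, -0.8, 13.3]
gripper_width: 0.4
time: 7.52
position: [513.0, 80.0, 67.2]
ee_rot: [-0.513, 0.513, 0.487, -0.486]
ft_force: [-2.1, -1.1, 12.5]
gripper_width: 0.5
time: 7.68
position: [513.1, 82.0, 67.2]
ee_rot: [-0.513, 0.513, 0.487, -0.486]
ft_force: [-2.0, -1.2, 13.6]
gripper_width: 0.3
```

```bash
python3 -m creep '0.0005 0 0 0 0 0;0.001 0 0 0 0 0;0.001 0 0 0 0 0'; python3 -m creep '0.0005 0 0 0 0 0;0.001 0 0 0 0 0;0.001 0 0 0 0 0';python3 -m creep '0.0005 0 0 0 0 0;0.001 0 0 0 0 0;0.001 0 0 0 0 0'
```

```text
time: 7.93
position: [513.2, 83.2, 67.2]
ee_rot: [-0.513, 0.513, 0.487, -0.486]
ft_force: [-1.2, -0.9, 13.2]
gripper_width: 0.2
time: 8.18
position: [513.2, 83.9, 67.2]
ee_rot: [-0.513, 0.513, 0.487, -0.486]
ft_force: [-1.6, -1.4, 13.9]
gripper_width: 0.3
time: 8.43
position: [513.2, 83.9, 67.2]
ee_rot: [-0.513, 0.514, 0.486, -0.487]
ft_force: [-2.2, -3.1, 13.3]
gripper_width: -0.1
```

```bash
python3 -m creep '0.0005 0 0 0 0 0;0.001 0 0 0 0 0;0.001 0 0 0 0 0'
python3 - <<'E'
from h import *
w=snap('wrist','w4');cv2.imwrite('pics/w4b.png',cv2.resize(w['color'][120:330,200:540,::-1],(790,488),interpolation=cv2.INTER_CUBIC))
o=bot.get_obs();print(o['position'],o['ft_force'])
E
```

```text
time: 8.68
position: [513.2, 84.0, 67.2]
ee_rot: [-0.513, 0.514, 0.486, -0.487]
ft_force: [-2.5, -5.0, 13.0]
gripper_width: 0.4
[513.21017027  83.93831642  67.17234938] [-1.52857539 -4.76968931 12.98548018]
```

View pics/w4b.png

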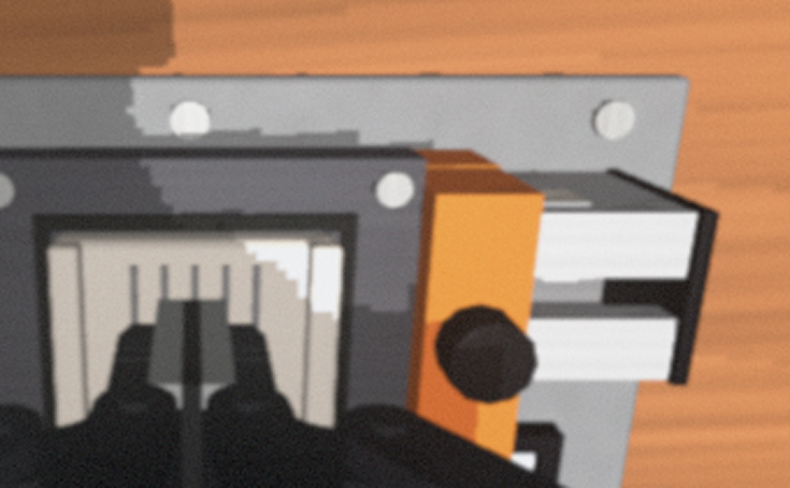

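The carriage edge is flush with the orange stop at x≈420. The side force has risen to 5 N with no further motion. Next I lift straight up, slowly.

```bash
python3 -m creep '-0.001 0 0 0 0 0;-0.001 -0.001 0 0 0 0;-0.001 -0.002 0 0 0 0;-0.001 -0.003 0 0 0 0;-0.001 -0.004 0 0 0 0;-0.001 -0.005 0 0 0 0;-0.001 -0.006 0 0 0 0;-0.001 -0.008 0 0 0 0;-0.001 -0.012 0 0 0 0;-0.001 -0.020 0 0 0 0;-0.001 -0.035 0 0 0 0;-0.001 -0.060 0 0 0 0;-0.001 -0.090 0 0 0 0;-0.001 -0.120 0 0 0 0;-0.001 -0.140 0 0 0 0;-0.001 -0.150 0 0 0 0;-0.001 -0.150 0 0 0 0'
python3 -m creep '0 -0.020 0.040 0 0 0;0 -0.03 0.07 0 0 0;0 -0.03 0.07 0 0 0;0 -0.03 0.07 0 0 0'
python3 - <<'E'
from h import *
w=snap('wrist','w5');s=snap('side','side5')
im=np.zeros((420,784,3),np.uint8);im[:,:480]=cv2.resize(w['color'][:,:,::-1],(480,360))[0:360].copy() if 0 else 0
im[:360,:480]=cv2.resize(w['color'][:,:,::-1],(480,360));im[:416,484:784]=cv2.resize(s['color'][175:335,200:315,::-1],(300,416),interpolation=cv2.INTER_CUBIC)
cv2.imwrite('pics/c5.png',im);o=bot.get_obs();print(o['position'],o['ft_force'])
E
```

```text
time: 10.15
position: [514.2, 86.0, 218.3]
ee_rot: [-0.512, 0.514, 0.489, -0.485]
ft_force: [0.3, 0.2, -0.3]
gripper_width: -0.0
time: 10.48
position: [440.4, 89.0, 244.9]
ee_rot: [0.513, -0.512, -0.486, 0.488]
ft_force: [1.7, 0.4, -0.2]
gripper_width: 0.1
[442.92093054  89.07929068 245.03248204] [ 0.08546506 -0.02234988  0.33433898]
```

View pics/c5.png

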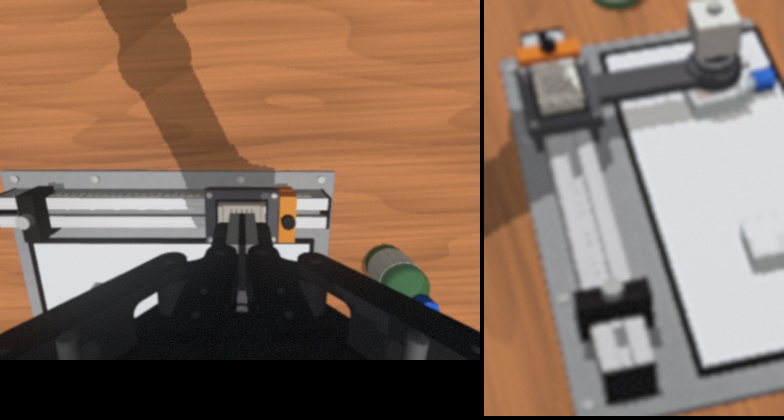

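Both views show the carriage flush against the orange stop, with the flasks and bottle in place and the arm clear. I'll check the pad height by depth, then hand in.

Run:
```python
from h import *
s=load('side5')
print('pad', at_depth(s,200+int(74/2.6),175+int(88/2.6)).round(1))
a,b=load('side0')['color'].astype(int),s['color'].astype(int)
print('flask_b diff',abs(a-b)[255:278,298:345].mean(),'box',abs(a-b)[335:405,262:330].mean(),'bottle',abs(a-b)[138:180,238:262].mean())
print(bot.close_job())
```

```text
pad [512.3  78.   75. ]
flask_b diff 3.589577551649707 box 2.286344537815126 bottle 2.111772486772487
the job is handed in; nothing more can be done
None
```

The camera carriage is at the orange stop with its brake on, and the job was handed in at about 10.5 s, well inside the 38 s limit.

- **Press:** With closed fingertips centred between the ribs, I pressed the pad down about 5 mm, at about 13 N.
- **Slide:** I pushed the carriage about 123 mm along the rail, with 1–2 N of resistance, until it met the stop. There it stopped moving and the side force rose to 5 N.
- **Release:** I eased off the push, lifted straight up so the pad sprang back, and drew the arm clear.

**Last checks:**
- **Carriage:** the pictures show it flush with the orange stop.
- **Pad:** it measured about 75 mm above the bench, against 72 mm nominal or 76 mm on a rib. That reads as up, but my sample may have caught a rib.
- **Robot:** the force on the tool was about zero, with the fingers at 245 mm height.
- **Other items:** the bottle, the slide box and the flask at the far end of the panel look unchanged between the first and last pictures. The flask near the orange stop I checked only by eye; it is partly hidden under the camera arm.

The two early estimates of the travel disagreed (116 mm from the wrist camera, 124 mm from the scene and side cameras). I used contact force to find the stop, and the actual travel matched the larger figure.

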